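Open the oxygen cylinder with its key

TASK

Open the valve of the small oxygen cylinder fully, to its stop: fit the large end of the cylinder key over the square spindle inside the guard and turn it anticlockwise (seen from above), lifting the key off and setting it back each time the guard stops its handle. Turn the square with the key only, never with the fingers, and leave the key seated on it, right down, so that the valve can be shut at once. Do not disturb the other things on the worktop.

Things in the scene. Friction and masses are not known exactly. Their poses are not given: they have to be found in the camera images.
- key_grip (a point): Point to grip, across the bar of the steel double-ended cylinder key: half-way up the bar, 28 mm above the key's underside, 90 mm from the large socket's axis (fingers there stay clear of the guard). Straight level bar, 14 mm wide, 12 mm high, joining the tops of two upright sockets; key 183 mm long, lies flat, right way up. x: along the bar to the large socket; y: across; z: up.
- key_socket (a point): Large end of the key: on the socket's axis, at its underside; axes as key_grip. Socket 42 mm wide, 34 mm tall, open right through, with an eight-pointed hole: two 22.6 mm squares turned 45 degrees to each other, one parallel to x and y. So it fits the square at every 45 degrees. The small end, 150 mm away, 26 mm wide with a 14 mm hexagon, does not fit.
- key: The whole key, about 0.24 kg; origin and axes are those of key_socket. The underside of the bar is 22 mm above the undersides of the sockets, its top level with theirs.
- square_end: Square end of the upright valve spindle, 20 mm across flats, 32 mm tall, the top 4 mm bevelled to 13; 0.205 m above the worktop. Origin: on its axis at its foot, on the flange where the key seats. x, y square to its flats, z up; turns with the spindle. A seated key has 1.3 mm of side play and turns freely about 8 degrees each way before it drives; back it off into this free turn before lifting, or it sticks.
- spindle (a joint): Turn of the spindle in rad, growing anticlockwise seen from above: 0 shut, stop at 2.1 fully open; starts between 0 and 0.35. At 0 the x axes of square_end and guard_window are parallel. Stiff (0.18 N m): stays where it is left.
- guard_window (a point): Middle of the window in the valve guard, at the height of the guard's top edge, 52 mm above the foot of the square; 48 mm from the spindle's axis. x points level from here to that axis, z up. The window is open at the top and reaches below the bar of a seated key; the bar must stand in it and can swing 35 degrees to each side of its middle. Lifted 33 mm the key is off the square.
- cylinder: White oxygen cylinder, 111 mm wide, in a black foot 156 mm wide, fixed. Origin under its centre; z along the spindle's axis; x as guard_window. On its shoulder the guard, a white steel collar 96 mm wide round the spindle, wall and rolled edge up to 8 mm thick; its top is 0.257 m above the worktop. Regulator and gauge lie behind, opposite the window, out to 107 mm, lower than the bar.
- kidney_dish: Stainless kidney dish, 93x210x36 mm, a bystander; origin under its centre.
- pill_bottle: Brown medicine bottle with a screw cap, 45 mm across, 72 mm tall, a bystander; origin under its centre.
- vial: Small white vial, 24 mm across, 48 mm tall, a bystander; origin under its centre.
- infusion_a: White infusion bottle near the cabinet, 56 mm across, 143 mm tall, a bystander; origin under its centre.
- infusion_b: A second bottle like infusion_a, to its right; a bystander; origin under its centre.

How it is judged (in metres and radians):
On the way, in this order (a step that is already met when the one before it is completed fails the run):
1. the large end of the key is seated on the square (horizontal distance between key_socket and square_end below 0.005 m and z of key_socket in the frame of square_end below 0.008 m and angle between key_socket's own z axis and vertical below 0.28 rad and value of joint spindle below 1.7 rad), for 0.1 s.
2. the key is lifted off the square with the valve part open (z of key_socket in the frame of square_end above 0.026 m and value of joint spindle between 0.5 and 1.95 rad), for 0.05 s.
At the end, for the whole second after the job is handed in: The spindle stands beyond 1.95 rad (stop at 2.1); the key is at rest on the square: its socket's underside centre within 5 mm of the spindle's axis and less than 8 mm above the foot of the square, the key tilted less than 0.28 rad (it droops a little in its play) (value of joint spindle above 1.95 rad and horizontal distance between key_socket and square_end below 0.005 m and z of key_socket in the frame of square_end below 0.008 m and angle between key_socket's own z axis and vertical below 0.28 rad and linear speed of key below 0.02 m/s and velocity of joint spindle below 0.05 rad/s); the robot touches nothing.
It fails at once if the robot touches the square spindle itself (contact force between any of the fingers, the arm and square_end above 1 N).
It fails at once if a bystander is moved by more than 30 mm (distance of any of kidney_dish, pill_bottle, vial, infusion_a, infusion_b from where it was at the start of the episode above 0.03 m).
It also fails if it takes over 67 s, if anything falls off the work surface, if the arm or the gripper's body presses on something with over 40 N, if the wrist force passes 120 N, or if a joint passes its speed limit or range.

ROBOT

A 6-joint arm with a two-finger parallel gripper is mounted at the origin on a cart in front of the work surface, level with it; the furniture and walls round the work are solid. World frame = base frame: x ahead of the robot, y to its left, z up, the work surface at z = 0. Lengths are in m, angles in degrees, forces in N, time in s.
With the tool pointing down it reaches from about 0.25 to 0.725 m from the base axis. Payload 9.7 kg.
Tool frame: the origin (TCP) lies at the very end of the fingers, on their centre line; the grasp point (between the pads) lies grasp_offset behind it (grasp_offset is the distance from the TCP to the grasp point, in m); z points along the fingers, y is the line along which they close (so a half turn about z gives the same grasp; the last joint's range is limited). The gripper opens to 85 mm and grips with 20 to 120 N. Pads are 22 mm wide; open, the fingers measure 114 mm over their backs; the gripper's body (76 mm by 85 mm) begins 54 mm behind the grasp point. The pads swing forward as they close: fully open they stand 13 mm farther back than shut.
Start: joints at [66.921, 4.979, 10.078, 95.1, 0, 90], TCP at [0.216, 0.506, 0.231] pointing down, gripper open.
Joint ranges: [-179.16, 179.16], [-48.56, 103.87], [-65.8, 70.77], [-126.05, 130.52], [-82.76, 87.17], [-180, 180]. Speed limits (degrees/s): [127.2, 127.2, 147.25, 180, 180, 180].

INTERFACE

Orientations are given as [roll, pitch, yaw] about the fixed x, y, z axes, in that order (R = Rz(yaw) Ry(pitch) Rx(roll)).
In Python, from workcell import get_obs, camera, calibration, job_done, recognise, cut_out, mark_of, grasp_offset gives the robot as it stands.
- The arm moves only by the tool servo_tool, never from a script. Its argument "moves" is a list of rows, each a list of 3 entries, a list of its own where there are three numbers: the turn, a rotation vector about the tool's x, y, z in degrees, then the shift along the tool's x, y, z in m, then the opening in per cent of the stroke, from 0 (shut) to 100 (fully open). In form: [[[ax, ay, az], [x, y, z], claw], ...]. A call has 1 to 12 rows; each row shifts and turns the commanded pose from where the row before left it, along the tool's axes as they then stand; what a row does not reach is not made up. A row lasts 1/10 s, in which the tool goes at most 50 mm and 8.59 degrees, less where a joint would pass 70% of its speed; a pose out of reach is approached as far as the arm can. A call is refused whole if a number of a shift passes 0.05 or a number of a turn 8.59, either way. A call with a gripper value outside its range is refused whole. The fingers move at their own pace and stop on an object; "force" is the grip in N (left out, the last holds). Time passes only in rows, so rows that do not move let the fingers close. It gives the time, the measured TCP pose, the force, the opening and the grip force at its end, in the units of the state.
- get_obs(): the state, without advancing time (a new reading comes with each control period).
- camera(name): name is "scene" or "top"; returns (picture, depth): 420x560x3 uint8, red, green, blue; 420x560 float32, m along the optical axis (not along the pixel's ray), 0 where there is no reading.
- calibration(name): a dict with "camera_matrix" (3x3 intrinsics, pixels), "R" (3x3) and "t" (3): a world point X has camera coordinates R X + t. Camera axes: x right, y down, z forward; pixel columns grow to the right and rows downward; lengths in m; the calibration is good to about 2 mm. A picture is of the moment at which its call begins. calibration takes no time and is no camera call.
- job_done(): hands the job in; it is judged then, once.
Trained networks look in the newest picture that a camera, given by its name, has taken for a name from the list of things; names that differ only in an ending like _2 or _b are one class to them, and where a whole thing is asked for, a point or a joint stands for the part that bears it (a point fixed in the world has none). Each returns a list of dicts, best first, with "score" (0 to 1); they miss things now and then, are a little off and sometimes report something else, mostly with a low value. They report only what shows in the picture. A call takes as long as a camera call.
- recognise(name, camera): "xyz" ([x, y, z] in m, in the coordinates of the camera as it stood for that picture, good to about 4 mm: the middle of the surface that is visible of it).
- cut_out(name, camera): "mask" (420x560 bool, what is visible of it).
- mark_of(name, camera): "xyz" ([x, y, z] in m, in the coordinates of the camera as it stood for that picture, good to about 4 mm: a listed point, or the origin of a listed thing).
The state is a dict: "time": time; "q": joint angles; "qd": joint speeds; "joint_efforts": joint torques, N m; "ee_pos": TCP position; "tcp_rot": TCP orientation; "wrist_force": force on the tool from outside, world axes, zero at the start; "torque": the same for the moment, N m; "opening": finger opening in m; "grasp_force": force on a finger pad.
Only numpy, scipy, OpenCV 4.12 (cv2) and the standard library are available. Lean on these libraries where they do the work, as an engineer would, in place of code of your own. Each camera call takes 0.05 s, during which the arm holds its last target. There are 200 camera calls.

## Working session

There is one attempt and no reset: what is moved stays moved. The work goes in short steps, Python scripts to look and compute and a tool call to move; the robot and the scene stay as the last step left them, time stands still between calls to the robot, and variables do not carry over. Pictures are saved under pics/ and viewed, at most 10 in all, crops included, and the job is handed in when it is done.

Besides the shell and the picture viewer there is one more tool, called after "Request:" as name(argument=value, ...) on one line, values as JSON. servo_tool: Moves the arm, as the interface text tells. Its arguments: {"type":"object","properties":{"moves":{"type":"array"},"force":{"type":"number"}},"required":["moves"]}

```bash
mkdir -p pics; cat > h.py <<'E'
import numpy as np, cv2
from workcell import *
from scipy.spatial.transform import Rotation as Ro
def w(p,cam):
    c=calibration(cam); return np.array(c["R"]).T@(np.array(p)-np.array(c["t"]))
def cloud(cam,d,mask=None):
    c=calibration(cam);K=np.array(c["camera_matrix"])
    m=(d>0) if mask is None else mask&(d>0)
    v,u=np.nonzero(m);z=d[v,u]
    P=np.stack([(u-K[0,2])/K[0,0]*z,(v-K[1,2])/K[1,1]*z,z],1)
    return (P-np.array(c["t"]))@np.array(c["R"]),u,v
E
python3 - <<'E'
from h import *
np.set_printoptions(precision=4,suppress=True)
print(grasp_offset, get_obs())
for cam in ("scene","top"):
    p,d=camera(cam); cv2.imwrite(f"pics/{cam}0.png",p[:,:,::-1]); np.save(f"{cam}0.npy",d)
    print(cam,calibration(cam))
    for n in ("key_grip","key_socket","square_end","guard_window","cylinder","kidney_dish","pill_bottle","vial","infusion_a"):
        print(n,[(round(r["score"],2),w(r["xyz"],cam).round(4)) for r in mark_of(n,cam)][:3])
E
```

```text
0.0187 {'time': 0.0, 'q': array([66.9231,  5.0105, 10.0353, 95.1008, -0.0006, 89.9989]), 'qd': array([-0.0367,  0.0318,  0.0777, -0.0859, -0.0443,  0.0397]), 'joint_efforts': array([  0.0012, -52.0389,  46.4803,   0.0161,   0.0001,  -0.    ]), 'ee_pos': array([0.2155, 0.5058, 0.2306]), 'tcp_rot': array([-179.924 ,    0.0006,  156.9242]), 'wrist_force': array([-0.895 ,  0.4487,  0.1979]), 'torque': array([ 0.0226,  0.0177, -0.0039]), 'grasp_force': 0.0, 'opening': 0.08577122182308965}
scene {'camera_matrix': array([[517.7489,   0.    , 274.4555],
       [  0.    , 517.7489, 210.9951],
       [  0.    ,   0.    ,   1.    ]]), 'R': array([[ 0.8626, -0.5057, -0.0117],
       [-0.3507, -0.5813, -0.7342],
       [ 0.3646,  0.6374, -0.6788]]), 't': array([-0.4547,  0.3012,  1.2743])}
key_grip [(0.68, array([ 0.5047, -0.3321,  0.0252]))]
key_socket [(0.59, array([0.5598, 0.3163, 0.0021])), (0.55, array([ 0.5826, -0.3783, -0.0005]))]
square_end [(0.65, array([0.5648, 0.3173, 0.2057]))]
guard_window [(0.87, array([0.5335, 0.2751, 0.2586])), (0.16, array([ 0.6586, -0.277 ,  0.002 ]))]
cylinder 
[... 565 characters left out ...]
.0226],
       [-0.99  ,  0.0145, -0.1402],
       [ 0.1405,  0.0208, -0.9899]]), 't': array([-0.0044,  0.5491,  1.2389])}
key_grip [(0.92, array([ 0.5039, -0.3259,  0.0257]))]
key_socket [(0.95, array([ 0.5816, -0.3802, -0.0014]))]
square_end [(0.4, array([0.5605, 0.3238, 0.2066]))]
guard_window [(0.74, array([0.5363, 0.2804, 0.2609])), (0.3, array([ 0.5807, -0.3779, -0.0038]))]
cylinder [(0.95, array([ 0.5613,  0.3212, -0.001 ]))]
kidney_dish [(0.98, array([ 0.425 ,  0.031 , -0.0022]))]
pill_bottle [(0.49, array([ 0.4   , -0.133 ,  0.0025]))]
vial [(0.61, array([ 0.3825, -0.1903, -0.0025]))]
infusion_a [(0.83, array([ 0.6619, -0.3477, -0.0036])), (0.79, array([ 0.6628, -0.2742, -0.0009]))]
```

View pics/scene0.png

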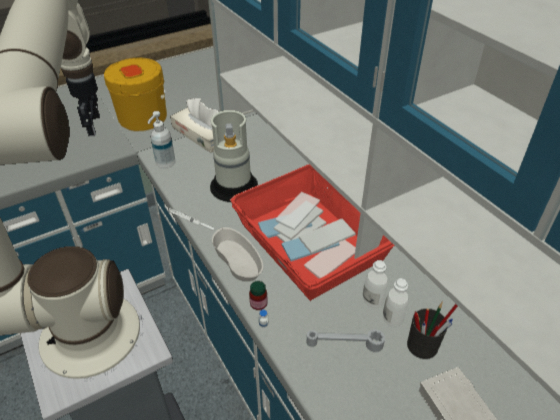

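View pics/top0.png

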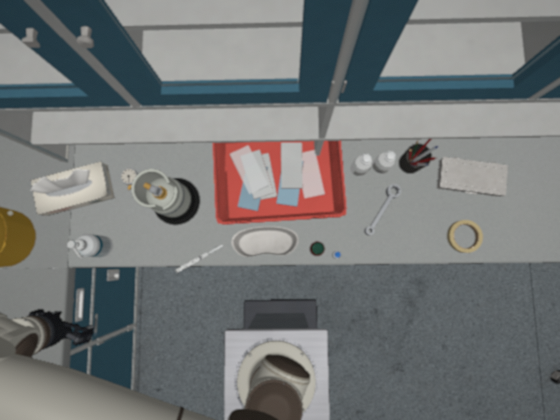

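```bash
python3 - <<'E'
from h import *
np.set_printoptions(precision=4,suppress=True)
for cam in ("scene","top"):
    d=np.load(cam+"0.npy"); X,u,v=cloud(cam,d)
    # key: points z 0.02-0.045 near
    m=(np.hypot(X[:,0]-.52,X[:,1]+.335)<.14)&(X[:,2]>.022)&(X[:,2]<.045)&(X[:,0]<.63)&(X[:,1]<-.25)
    P=X[m]; r=cv2.minAreaRect(P[:,:2].astype(np.float32)); print(cam,"key",r,P[:,2].max(),len(P))
    dr=np.array([.82,-.57]); 
    pc=P[:,:2].mean(0);_,_,V=np.linalg.svd(P[:,:2]-pc,full_matrices=False);print(pc,V[0],np.degrees(np.arctan2(V[0,1],V[0,0])))
    # guard top ring
    m=(np.hypot(X[:,0]-.561,X[:,1]-.32)<.065)&(X[:,2]>.249)&(X[:,2]<.263)
    P=X[m];(print(cam,"guard",cv2.minEnclosingCircle(P[:,:2].astype(np.float32)),len(P),P[:,2].max()))
    A=np.degrees(np.arctan2(P[:,1]-.32,P[:,0]-.561)); print(np.histogram(A,36,(-180,180))[0])
    m=(np.hypot(X[:,0]-.561,X[:,1]-.32)<.02)&(X[:,2]>.215)&(X[:,2]<.26)
    P=X[m]; print("sq",len(P),P[:,2].max() if len(P) else 0)
    T=P[P[:,2]>.229]
    if len(T)>3: print(T[:,:2].mean(0),T[:,2].mean(),cv2.minAreaRect(T[:,:2].astype(np.float32)))
E
```

```text
scene key ((0.5378872156143188, -0.34496915340423584), (0.18818794190883636, 0.12145746499300003), 2.4807047843933105) 0.0419781383245842 650
[ 0.5249 -0.3486] [-0.8373  0.5467] 146.85763004966816
scene guard ((0.5613048076629639, 0.3182705342769623), 0.0542074479162693) 167 0.2610826218409997
[ 6 10  1  0  0  0  0  0  0  0  5  8  5  7  4  2  4  3  7  6  7  7  5 10
  5  9  6  7  8  7  6  3  4  6  3  6]
sq 69 0.24085981684964564
[0.5587 0.3149] 0.23544056475640032 ((0.5600960850715637, 0.3168949484825134), (0.02669333852827549, 0.018861202523112297), 70.220458984375)
top key ((0.5219152569770813, -0.3344949781894684), (0.04062514752149582, 0.1822090446949005), 53.67597198486328) 0.041094559704094924 321
[ 0.5252 -0.3411] [-0.8357  0.5492] 146.68655454143334
top guard ((0.5598080158233643, 0.32311269640922546), 0.05250542238354683) 263 0.2623524735829396
[10  6  0  0  0  0  0  0  0  0  7 10  6 11  9 10  8  9  9  8  9 11  9 10
 10 12 10  9 11  9  9 11 10 10  9 11]
sq 73 0.24051338176218634
[0.5588 0.3212] 0.23537438326562485 ((0.5593797564506531, 0.3222292363643646), (0.02122459188103676, 0.0194583460688591), 68.04002380371094)
```

The scene view shows the key at about (345,338), large socket to the right at (375,340), and the cylinder at (233,160) with its guard window facing front-right of the robot. The top view agrees: key from (370,232) to (392,190), cylinder at about (160,195). Large socket is near (0.581,-0.379) with key yaw about -33°. Spindle axis is near (0.560,0.320), and the window middle is at about -120°. I'll turn a little first to learn the sign of the last joint.

Request:
servo_tool(moves=[[[0, 0, 8], [0, 0, -0.04], 100], [[0, 0, 0], [0, 0, -0.04], 100], [[0, 0, 0], [0, 0, -0.02], 100]])

```text
time: 1.3
ee_pos: [0.2156, 0.506, 0.3346]
tcp_rot: [179.8, -0.0, 148.9]
wrist_force: [-0.4, 0.4, 0.1]
opening: 0.0854
grasp_force: 0.0
```

```bash
cat >> h.py <<'E'
def to(dst,yaw=None):
    "shift in tool axes from the present pose, and turn about tool z"
    o=get_obs(); R=Ro.from_euler("xyz",o["tcp_rot"],degrees=True)
    print("t",round(o["time"],2),"pos",o["ee_pos"].round(4),"rpy",o["tcp_rot"].round(2),"q",o["q"].round(1))
    print(" shift tool",R.inv().apply(np.array(dst)-o["ee_pos"]).round(4))
    if yaw is not None: 
        rv=(R.inv()*Ro.from_euler("xyz",[180,0,yaw],degrees=True)).as_rotvec(degrees=True); print(" turn",rv.round(2))
E
python3 -c "
from h import *
to([.504,-.328,.30],-33.2);to([.504,-.328,.30],146.8)"
```

```text
t 1.3 pos [0.2156 0.506  0.3346] rpy [ 1.7981e+02 -3.0000e-02  1.4891e+02] q [ 66.9   8.8  26.1 107.1  -0.   98. ]
 shift tool [-0.6777 -0.5653  0.0324]
 turn [ 5.0000e-02  2.9000e-01 -1.7789e+02]
t 1.3 pos [0.2156 0.506  0.3346] rpy [ 1.7981e+02 -3.0000e-02  1.4891e+02] q [ 66.9   8.8  26.1 107.1  -0.   98. ]
 shift tool [-0.6777 -0.5653  0.0324]
 turn [ 0.19 -0.03  2.11]
```

Request:
servo_tool(moves=[[[0, 0, 2], [-0.034, -0.028, 0.002], 100], [[0, 0, 0], [-0.034, -0.028, 0.002], 100], [[0, 0, 0], [-0.034, -0.028, 0.002], 100], [[0, 0, 0], [-0.034, -0.028, 0.002], 100], [[0, 0, 0], [-0.034, -0.028, 0.002], 100], [[0, 0, 0], [-0.034, -0.028, 0.002], 100], [[0, 0, 0], [-0.034, -0.028, 0.002], 100], [[0, 0, 0], [-0.034, -0.028, 0.002], 100], [[0, 0, 0], [-0.034, -0.028, 0.002], 100], [[0, 0, 0], [-0.034, -0.028, 0.002], 100], [[0, 0, 0], [-0.034, -0.028, 0.002], 100], [[0, 0, 0], [-0.034, -0.028, 0.002], 100]])

```text
time: 2.5
ee_pos: [0.3756, 0.0004, 0.3075]
tcp_rot: [180.0, 0.1, 146.9]
wrist_force: [1.6, 0.2, 0.4]
opening: 0.0854
grasp_force: 0.0
```

```bash
python3 -c "
from h import *
to([.504,-.328,.10],146.8)"
```

```text
t 2.5 pos [0.3756 0.0004 0.3075] rpy [1.7996e+02 5.0000e-02 1.4692e+02] q [ 1.000e-01 -1.590e+01 -5.000e-01  1.054e+02  0.000e+00  3.310e+01]
 shift tool [-0.2866 -0.2052  0.2077]
 turn [0.04 0.05 0.12]
```

Request:
servo_tool(moves=[[[0, 0, 0], [-0.032, -0.023, 0.01], 100], [[0, 0, 0], [-0.032, -0.023, 0.01], 100], [[0, 0, 0], [-0.032, -0.023, 0.01], 100], [[0, 0, 0], [-0.032, -0.023, 0.01], 100], [[0, 0, 0], [-0.032, -0.023, 0.02], 100], [[0, 0, 0], [-0.032, -0.023, 0.02], 100], [[0, 0, 0], [-0.032, -0.023, 0.02], 100], [[0, 0, 0], [-0.032, -0.023, 0.02], 100], [[0, 0, 0], [-0.03, -0.021, 0.02], 100], [[0, 0, 0], [0, 0, 0.02], 100], [[0, 0, 0], [0, 0, 0], 100]])

```text
time: 3.6
ee_pos: [0.5021, -0.3257, 0.1436]
tcp_rot: [180.0, -0.3, 146.9]
wrist_force: [-0.4, -0.5, -1.0]
opening: 0.0854
grasp_force: 0.0
```

```bash
python3 - <<'E'
from h import *
to([.504,-.328,.009],146.8)
for cam in("scene","top"):
    p,d=camera(cam); cv2.imwrite(f"pics/{cam}1.png",p[:,:,::-1])
    for n in("key_grip","key_socket"): print(cam,n,[(round(r["score"],2),w(r["xyz"],cam).round(4)) for r in mark_of(n,cam)][:2])
E
```

```text
t 3.6 pos [ 0.5021 -0.3257  0.1436] rpy [180.    -0.33 146.85] q [-33.   11.1   7.2  86.4   0.    0.2]
 shift tool [-0.0036 -0.0009  0.1346]
 turn [ 0.   -0.33  0.05]
scene key_grip [(0.87, array([ 0.5049, -0.3348,  0.0288]))]
scene key_socket [(0.8, array([ 0.5829, -0.3802, -0.0011]))]
top key_grip [(0.61, array([0.425 , 0.031 , 0.0009])), (0.55, array([ 0.5027, -0.3314,  0.0248]))]
top key_socket [(0.57, array([ 0.5818, -0.3793, -0.0033]))]
```

Request:
servo_tool(moves=[[[0, 0, 0], [-0.006, -0.002, 0.03], 100], [[0, 0, 0], [0, 0, 0.03], 100], [[0, 0, 0], [0, 0, 0.03], 100], [[0, 0, 0], [0, 0, 0.03], 100], [[0, 0, 0], [0, 0, 0.014], 100], [[0, 0, 0], [0, 0, 0], 100], [[0, 0, 0], [0, 0, 0], 100]])

```text
time: 4.6
ee_pos: [0.5079, -0.3308, 0.0149]
tcp_rot: [-180.0, 0.1, 146.9]
wrist_force: [0.2, -0.5, 0.3]
opening: 0.0855
grasp_force: 0.0
```

Request:
servo_tool(force=80, moves=[[[0, 0, 0], [0, 0, 0], 0], [[0, 0, 0], [0, 0, 0], 0], [[0, 0, 0], [0, 0, 0], 0], [[0, 0, 0], [0, 0, 0], 0], [[0, 0, 0], [0, 0, 0], 0], [[0, 0, 0], [0, 0, 0], 0], [[0, 0, 0], [0, 0, 0], 0], [[0, 0, 0], [0, 0, 0], 0]])

```text
time: 5.4
ee_pos: [0.5073, -0.3308, 0.0138]
tcp_rot: [-180.0, 0.0, 146.9]
wrist_force: [-2.5, 0.1, 5.9]
opening: 0.0122
grasp_force: 78.9
```

Request:
servo_tool(moves=[[[0, 0, 0], [0, 0, 0], 40], [[0, 0, 0], [0, 0, 0.0], 40], [[0, 0, 0], [0, 0, 0.005], 40], [[0, 0, 0], [0, 0, 0], 0], [[0, 0, 0], [0, 0, 0], 0], [[0, 0, 0], [0, 0, 0], 0], [[0, 0, 0], [0, 0, 0], 0], [[0, 0, 0], [0, 0, 0], 0]])

```text
time: 6.2
ee_pos: [0.5071, -0.3305, 0.0081]
tcp_rot: [180.0, -0.0, 146.9]
wrist_force: [-0.1, -0.1, -2.8]
opening: 0.0125
grasp_force: 77.9
```

```bash
python3 - <<'E'
from h import *
print(get_obs()["ee_pos"],get_obs()["opening"],get_obs()["wrist_force"])
for cam in("scene","top"):
    p,d=camera(cam); cv2.imwrite(f"pics/{cam}2.png",p[:,:,::-1])
    for n in("key_grip","key_socket"): print(cam,n,[(round(r["score"],2),w(r["xyz"],cam).round(4)) for r in mark_of(n,cam)][:2])
    if cam=="scene": cv2.imwrite("pics/c2.png",cv2.resize(p[260:400,260:460,::-1],None,fx=4,fy=4)[:600,:800])
E
```

```text
[ 0.5071126  -0.33048067  0.00805953] 0.012513920966340936 [-0.11158578 -0.13021318 -2.76193875]
scene key_grip [(0.98, array([ 0.5044, -0.3324,  0.0288]))]
scene key_socket [(0.56, array([ 0.5829, -0.3777, -0.0015])), (0.28, array([0.5352, 0.2777, 0.2561]))]
top key_grip [(0.73, array([ 0.5069, -0.3284,  0.0257])), (0.66, array([ 0.399 , -0.1313,  0.003 ]))]
top key_socket [(0.41, array([ 0.5838, -0.3763, -0.0029]))]
```

View pics/c2.png

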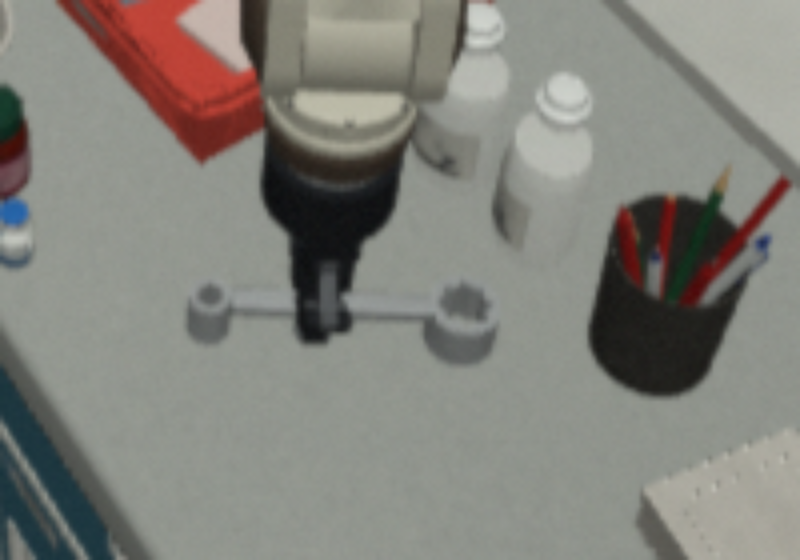

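Request:
servo_tool(moves=[[[0, 0, 0], [0, 0, -0.015], 0], [[0, 0, 0], [0, 0, -0.03], 0], [[0, 0, 0], [0, 0, -0.04], 0], [[0, 0, 0], [0, 0, -0.04], 0], [[0, 0, 0], [0, 0, -0.04], 0], [[0, 0, 0], [0, 0, -0.04], 0], [[0, 0, 0], [0, 0, -0.04], 0], [[0, 0, 0], [0, 0, -0.03], 0], [[0, 0, 0], [0, 0, -0.015], 0]])

```text
time: 7.4
ee_pos: [0.5073, -0.3306, 0.3031]
tcp_rot: [180.0, 0.3, 146.9]
wrist_force: [0.1, -0.6, -2.5]
opening: 0.0127
grasp_force: 78.1
```

Request:
servo_tool(moves=[[[0, 0, 0], [0.015, 0.024, 0], 0], [[0, 0, 0], [0.024, 0.04, 0], 0], [[0, 0, 0], [0.024, 0.04, 0], 0], [[0, 0, 0], [0.024, 0.04, 0], 0], [[0, 0, 0], [0.024, 0.04, 0], 0], [[0, 0, 0], [0.024, 0.04, 0], 0], [[0, 0, 0], [0.024, 0.04, 0], 0], [[0, 0, 0], [0.024, 0.04, 0], 0], [[0, 0, 0], [0.024, 0.04, 0], 0], [[0, 0, 0], [0.02, 0.03, 0], 0]])

```text
time: 8.4
ee_pos: [0.5206, 0.1092, 0.2997]
tcp_rot: [179.9, 0.0, 147.0]
wrist_force: [0.9, -0.6, -2.5]
opening: 0.0124
grasp_force: 78.2
```

Request:
servo_tool(moves=[[[0, 0, -8.4], [0, 0, 0], 0], [[0, 0, -8.4], [0, 0, 0], 0], [[0, 0, -8.4], [0, 0, 0], 0], [[0, 0, -8.4], [0, 0, 0], 0], [[0, 0, -8.4], [0, 0, 0], 0], [[0, 0, -8.4], [0, 0, 0], 0], [[0, 0, -8.4], [0, 0, 0], 0], [[0, 0, -8.4], [0, 0, 0], 0], [[0, 0, -8.4], [0, 0, 0], 0], [[0, 0, -8.4], [0, 0, 0], 0], [[0, 0, -8.4], [0, 0, 0], 0], [[0, 0, -8.4], [0, 0, 0], 0]])

```text
time: 9.6
ee_pos: [0.5209, 0.1066, 0.2997]
tcp_rot: [-179.9, 0.0, -111.9]
wrist_force: [-0.4, 0.6, -2.9]
opening: 0.0125
grasp_force: 78.4
```

```bash
python3 - <<'E'
from h import *
to([.526,.237,.293],-112)
a=cv2.imread("pics/top0.png")[170:220,130:180]; b=cv2.imread("pics/scene0.png")[105:155,205:255]
cv2.imwrite("pics/sq.png",np.hstack([cv2.resize(i,(400,400),interpolation=cv2.INTER_CUBIC) for i in(a,b)]))
E
```

```text
t 9.6 pos [0.5209 0.1066 0.2997] rpy [-1.7993e+02  4.0000e-02 -1.1193e+02] q [ 11.6   4.5  17.3 102.7  -0.  -56.5]
 shift tool [-0.1228  0.0439  0.0067]
 turn [-0.07  0.04  0.07]
```

View pics/sq.png

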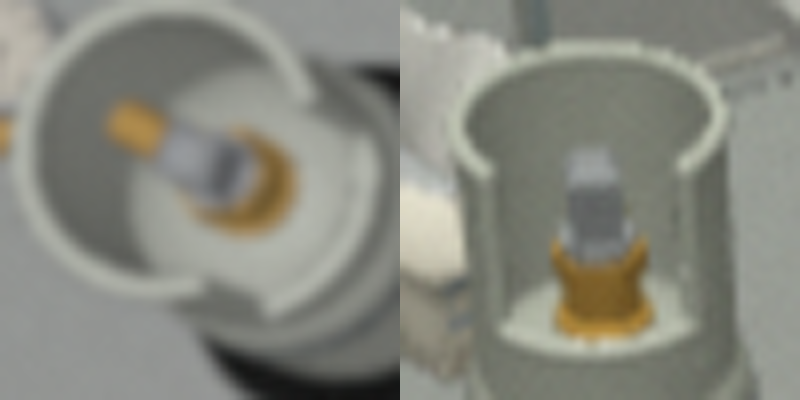

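Request:
servo_tool(moves=[[[0, 0, 0], [-0.02, 0.008, 0], 0], [[0, 0, 0], [-0.03, 0.01, 0], 0], [[0, 0, 0], [-0.03, 0.01, 0], 0], [[0, 0, 0], [-0.03, 0.01, 0], 0], [[0, 0, 0], [-0.013, 0.006, 0], 0], [[0, 0, 0], [0, 0, 0], 0]])

```text
time: 10.2
ee_pos: [0.5267, 0.2387, 0.2987]
tcp_rot: [-180.0, 0.0, -112.1]
wrist_force: [0.4, -1.0, -3.1]
opening: 0.0129
grasp_force: 78.4
```

```bash
python3 - <<'E'
from h import *
np.set_printoptions(precision=4,suppress=True)
X,u,v=cloud("scene",np.load("scene0.npy"))
for lo,hi in((.210,.232),(.214,.23)):
    m=(np.hypot(X[:,0]-.5605,X[:,1]-.319)<.017)&(X[:,2]>lo)&(X[:,2]<hi)
    P=X[m]; A=np.c_[P[:,:2]-P[:,:2].mean(0)]; _,s,V=np.linalg.svd(A,full_matrices=False)
    print(len(P),P.mean(0),s,V, np.degrees(np.arctan2(V[1,1],V[1,0])))
print(np.c_[P[:,:2],P[:,2],u[m],v[m]])
to([.526,.237,.293],-112)
for cam in("scene","top"):
    p,d=camera(cam); np.save(cam+"3.npy",d); cv2.imwrite(f"pics/{cam}3.png",p[:,:,::-1])
    for n in("key_grip","key_socket","square_end","guard_window","cylinder"): print(cam,n,[(round(r["score"],2),w(r["xyz"],cam).round(4)) for r in mark_of(n,cam)][:2])
a=cv2.imread("pics/top3.png")[160:235,120:195]; b=cv2.imread("pics/scene3.png")[85:160,195:270]
cv2.imwrite("pics/hv.png",np.hstack([cv2.resize(i,(400,400),interpolation=cv2.INTER_CUBIC) for i in(a,b)]))
E
```

```text
42 [0.5567 0.3101 0.2212] [0.0398 0.0259] [[ 0.8265 -0.5629]
 [-0.5629 -0.8265]] -124.2545651119875
35 [0.5568 0.3095 0.2215] [0.0334 0.0152] [[ 0.9454 -0.3259]
 [-0.3259 -0.9454]] -109.0181853778033
[[  0.5514   0.3181   0.2277 226.     128.    ]
 [  0.5605   0.3096   0.2294 230.     128.    ]
 [  0.5639   0.3101   0.2279 231.     128.    ]
 [  0.566    0.3076   0.2286 232.     128.    ]
 [  0.553    0.315    0.2254 227.     129.    ]
 [  0.5532   0.3082   0.2292 228.     129.    ]
 [  0.5577   0.3111   0.226  229.     129.    ]
 [  0.56     0.3092   0.2263 230.     129.    ]
 [  0.5626   0.3079   0.2261 231.     129.    ]
 [  0.5658   0.3079   0.225  232.     129.    ]
 [  0.5492   0.3143   0.2237 226.     130.    ]
 [  0.5511   0.3114   0.2246 227.     130.    ]
 [  0.5554   0.3138   0.2217 228.     130.    ]
 [  0.5581   0.3128   0.2214 229.     130.    ]
 [  0.5596   0.3089   0.2231 230.     130.    ]
 [  0.5605   0.3037   0.2258 231.     130.    ]
 [  0.5482   0.3126   0.2215 226.     131.    ]
 [  0.5507   0.3111   0.2214 227.     131.    ]
 [  0.5529   0.3088   0.222  228.   
[... 752 characters left out ...]
  0.2148 231.     133.    ]]
t 10.2 pos [0.5267 0.2387 0.2987] rpy [-180.      0.01 -112.15] q [ 24.4  11.3  24.7 103.5   0.  -43.5]
 shift tool [ 0.0018 -0.      0.0057]
 turn [-0.    0.01 -0.15]
scene key_grip [(0.82, array([0.5287, 0.2365, 0.3186]))]
scene key_socket [(0.51, array([0.558 , 0.3221, 0.2887]))]
scene square_end []
scene guard_window [(0.97, array([0.5356, 0.2783, 0.2558]))]
scene cylinder [(0.92, array([0.56  , 0.3188, 0.0011]))]
top key_grip [(0.73, array([0.528 , 0.2374, 0.3191]))]
top key_socket [(0.58, array([ 0.4244,  0.0307, -0.0006]))]
top square_end []
top guard_window [(0.56, array([0.5388, 0.282 , 0.262 ]))]
top cylinder [(0.55, array([ 0.5615,  0.3232, -0.0012]))]
```

View pics/hv.png

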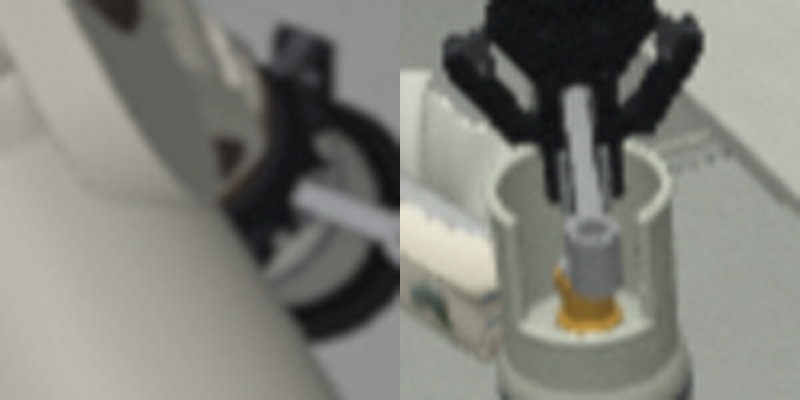

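The crops show the spindle's front face nearly square to the window. In the hover view the key's bar lies in line with the window (right crop, about (590,150)), and the gripper hides the large socket. By kinematics the socket is within about 2 mm of the axis, so I'll descend and feel for it.

Request:
servo_tool(moves=[[[0, 0, 0], [0, 0, 0.015], 0], [[0, 0, 0], [0, 0, 0.015], 0], [[0, 0, 0], [0, 0, 0.012], 0], [[0, 0, 0], [0, 0, 0.006], 0], [[0, 0, 0], [0, 0, 0], 0]])

```text
time: 11.3
ee_pos: [0.5268, 0.237, 0.2496]
tcp_rot: [179.9, -0.1, -112.3]
wrist_force: [-0.6, -0.4, -2.7]
opening: 0.0128
grasp_force: 78.4
```

Request:
servo_tool(moves=[[[0, 0, 0], [0, 0, 0.003], 0], [[0, 0, 0], [0, 0, 0.003], 0], [[0, 0, 0], [0, 0, 0.003], 0], [[0, 0, 0], [0, 0, 0], 0]])

```text
time: 11.7
ee_pos: [0.527, 0.2372, 0.241]
tcp_rot: [180.0, -0.0, -112.3]
wrist_force: [-0.2, 0.2, -2.5]
opening: 0.0124
grasp_force: 78.4
```

Request:
servo_tool(moves=[[[0, 0, 0], [0, 0, 0.003], 0], [[0, 0, 0], [0, 0, 0.003], 0], [[0, 0, 0], [0, 0, 0], 0]])

```text
time: 12.0
ee_pos: [0.5269, 0.2372, 0.2347]
tcp_rot: [180.0, -0.0, -112.3]
wrist_force: [0.0, 0.0, -3.7]
opening: 0.0124
grasp_force: 78.4
```

Request:
servo_tool(moves=[[[0, 0, 0], [0, 0, 0.004], 0], [[0, 0, 0], [0, 0, 0.004], 0], [[0, 0, 0], [0, 0, 0.004], 0], [[0, 0, 0], [0, 0, 0.004], 0], [[0, 0, 0], [0, 0, 0.003], 0], [[0, 0, 0], [0, 0, 0], 0]])

```text
time: 12.6
ee_pos: [0.5269, 0.2371, 0.2156]
tcp_rot: [180.0, -0.0, -112.3]
wrist_force: [-1.9, 0.8, -2.9]
opening: 0.0126
grasp_force: 78.4
```

Request:
servo_tool(moves=[[[0, 0, -5], [-0.0003, -0.0078, 0], 0], [[0, 0, -5], [-0.0003, -0.0078, 0], 0], [[0, 0, -5], [-0.0003, -0.0078, 0], 0], [[0, 0, -5], [-0.0003, -0.0078, 0], 0], [[0, 0, -5], [-0.0003, -0.0078, 0], 0], [[0, 0, 0], [0, 0, 0], 0]])

```text
time: 13.2
ee_pos: [0.565, 0.2318, 0.2158]
tcp_rot: [179.9, 0.1, -87.0]
wrist_force: [-6.4, 8.0, -2.1]
opening: 0.0122
grasp_force: 78.5
```

```bash
cat >> h.py <<'E'
def st(r=.0895):
    o=get_obs(); k=o["tcp_rot"][2]+180; a=np.radians(k)
    print("t",o["time"],"key yaw",round(k%360,2),"socket",(o["ee_pos"][:2]+r*np.array([np.cos(a),np.sin(a)])).round(4),"height",round(o["ee_pos"][2]-.0081-.205,4),"F",o["wrist_force"].round(1),"M",o["torque"].round(2))
E
python3 -c "
from h import *
st()"
```

```text
t 13.2 key yaw 92.98 socket [0.5603 0.3212] height 0.0027 F [-6.4  8.  -2.1] M [1.49 1.19 0.37]
```

Request:
servo_tool(moves=[[[0, 0, 4], [-0.0009, 0.0062, 0], 0], [[0, 0, 4], [-0.0005, 0.0062, 0], 0], [[0, 0, 0], [0, 0, 0], 0]])

```text
time: 13.5
ee_pos: [0.5525, 0.2317, 0.2165]
tcp_rot: [-180.0, -0.0, -95.3]
wrist_force: [-0.2, 0.5, -3.1]
opening: 0.0129
grasp_force: 78.4
```

```bash
python3 -c "
from h import *
st()"
```

```text
t 13.5 key yaw 84.68 socket [0.5608 0.3208] height 0.0034 F [-0.2  0.5 -3.1] M [-0.08  0.21  0.13]
```

Request:
servo_tool(moves=[[[0, 0, 0], [0, 0, -0.004], 0], [[0, 0, 0], [0, 0, -0.008], 0], [[0, 0, 0], [0, 0, -0.012], 0], [[0, 0, 0], [0, 0, -0.012], 0], [[0, 0, 0], [0, 0, -0.006], 0], [[0, 0, 0], [0, 0, 0], 0]])

```text
time: 14.1
ee_pos: [0.5535, 0.2317, 0.2599]
tcp_rot: [-179.9, 0.1, -95.3]
wrist_force: [0.3, 0.6, -1.6]
opening: 0.0123
grasp_force: 78.5
```

```bash
python3 -c "
from h import *
st()"
```

```text
t 14.1 key yaw 84.72 socket [0.5617 0.3209] height 0.0468 F [ 0.3  0.6 -1.6] M [-0.1   0.04 -0.  ]
```

Request:
servo_tool(moves=[[[0, 0, 5], [-0.0003, 0.0078, 0], 0], [[0, 0, 5], [-0.0003, 0.0078, 0], 0], [[0, 0, 5], [-0.0003, 0.0078, 0], 0], [[0, 0, 5], [-0.0003, 0.0078, 0], 0], [[0, 0, 5], [-0.0003, 0.0078, 0], 0], [[0, 0, 5], [-0.0003, 0.0078, 0], 0], [[0, 0, 5], [-0.0003, 0.0078, 0], 0], [[0, 0, 5], [-0.0003, 0.0078, 0], 0], [[0, 0, 5], [-0.0003, 0.0078, 0], 0], [[0, 0, 0], [0, 0, 0], 0]])

```text
time: 15.1
ee_pos: [0.4916, 0.2637, 0.2581]
tcp_rot: [180.0, -0.0, -140.3]
wrist_force: [0.2, 0.1, -1.9]
opening: 0.0126
grasp_force: 78.5
```

```bash
python3 -c "
from h import *
st()
camera('scene')
for n in('square_end','key_socket'): print([(round(r['score'],2),w(r['xyz'],'scene').round(4)) for r in mark_of(n,'scene')][:2])"
```

```text
t 15.1 key yaw 39.7 socket [0.5605 0.3209] height 0.045 F [ 0.2  0.1 -1.9] M [-0.08  0.1  -0.04]
[(0.5, array([0.5603, 0.3166, 0.2077]))]
[(0.84, array([0.5585, 0.3201, 0.2476]))]
```

Request:
servo_tool(moves=[[[0, 0, 0], [0, 0, 0.008], 0], [[0, 0, 0], [0, 0, 0.006], 0], [[0, 0, 0], [0, 0, 0.004], 0], [[0, 0, 0], [0, 0, 0.003], 0], [[0, 0, 0], [0, 0, 0], 0]])

```text
time: 15.75
ee_pos: [0.4919, 0.2631, 0.2367]
tcp_rot: [180.0, -0.0, -140.3]
wrist_force: [0.3, -0.9, -2.1]
opening: 0.0123
grasp_force: 78.5
```

Request:
servo_tool(moves=[[[0, 0, 0], [0, 0, 0.004], 0], [[0, 0, 0], [0, 0, 0.004], 0], [[0, 0, 0], [0, 0, 0.004], 0], [[0, 0, 0], [0, 0, 0.004], 0], [[0, 0, 0], [0, 0, 0.004], 0], [[0, 0, 0], [0, 0, 0], 0]])

```text
time: 16.35
ee_pos: [0.4918, 0.2632, 0.2166]
tcp_rot: [180.0, -0.1, -140.3]
wrist_force: [0.3, 0.4, -2.8]
opening: 0.0126
grasp_force: 78.5
```

```bash
python3 -c "
from h import *
st()"
```

```text
t 16.35 key yaw 39.72 socket [0.5607 0.3204] height 0.0035 F [ 0.3  0.4 -2.8] M [-0.06  0.04  0.09]
```

Request:
servo_tool(moves=[[[0, 0, -5.4], [-0.0004, -0.0084, 0], 0], [[0, 0, -5.4], [-0.0004, -0.0084, 0], 0], [[0, 0, -5.4], [-0.0004, -0.0084, 0], 0], [[0, 0, -5.4], [-0.0004, -0.0084, 0], 0], [[0, 0, -5.4], [-0.0004, -0.0084, 0], 0], [[0, 0, -5.4], [-0.0004, -0.0084, 0], 0], [[0, 0, -5.4], [-0.0004, -0.0084, 0], 0], [[0, 0, -5.4], [-0.0004, -0.0084, 0], 0], [[0, 0, -5.4], [-0.0004, -0.0084, 0], 0], [[0, 0, -5.4], [-0.0004, -0.0084, 0], 0], [[0, 0, 0], [0, 0, 0], 0]])

```text
time: 17.45
ee_pos: [0.5662, 0.2321, 0.2168]
tcp_rot: [179.9, 0.1, -86.0]
wrist_force: [-3.7, 3.8, -0.6]
opening: 0.0124
grasp_force: 78.7
```

```bash
python3 -c "
from h import *
st()"
```

```text
t 17.45 key yaw 93.97 socket [0.5601 0.3214] height 0.0037 F [-3.7  3.8 -0.6] M [0.79 0.95 0.3 ]
```

Request:
servo_tool(moves=[[[0, 0, 4], [-0.0005, 0.0062, 0], 0], [[0, 0, 4], [-0.0003, 0.0062, 0], 0], [[0, 0, 0], [0, 0, 0], 0], [[0, 0, 0], [0, 0, -0.004], 0], [[0, 0, 0], [0, 0, -0.008], 0], [[0, 0, 0], [0, 0, -0.012], 0], [[0, 0, 0], [0, 0, -0.012], 0], [[0, 0, 0], [0, 0, -0.006], 0], [[0, 0, 0], [0, 0, 0], 0]])

```text
time: 18.35
ee_pos: [0.5546, 0.2318, 0.2605]
tcp_rot: [-179.9, 0.0, -94.3]
wrist_force: [0.4, -0.5, -2.7]
opening: 0.0125
grasp_force: 78.6
```

```bash
python3 -c "
from h import *
st()"
```

```text
t 18.35 key yaw 85.75 socket [0.5613 0.321 ] height 0.0474 F [ 0.4 -0.5 -2.7] M [-0.07  0.02  0.  ]
```

Request:
servo_tool(moves=[[[0, 0, 5], [-0.0003, 0.0078, 0], 0], [[0, 0, 5], [-0.0003, 0.0078, 0], 0], [[0, 0, 5], [-0.0003, 0.0078, 0], 0], [[0, 0, 5], [-0.0003, 0.0078, 0], 0], [[0, 0, 5], [-0.0003, 0.0078, 0], 0], [[0, 0, 5], [-0.0003, 0.0078, 0], 0], [[0, 0, 5], [-0.0003, 0.0078, 0], 0], [[0, 0, 5], [-0.0003, 0.0078, 0], 0], [[0, 0, 5], [-0.0003, 0.0078, 0], 0], [[0, 0, 0], [0, 0, 0], 0]])

```text
time: 19.35
ee_pos: [0.4923, 0.2626, 0.2589]
tcp_rot: [180.0, -0.0, -139.3]
wrist_force: [0.4, 0.0, -3.1]
opening: 0.0125
grasp_force: 78.6
```

Request:
servo_tool(moves=[[[0, 0, 0], [0, 0, 0.008], 0], [[0, 0, 0], [0, 0, 0.006], 0], [[0, 0, 0], [0, 0, 0.004], 0], [[0, 0, 0], [0, 0, 0.003], 0], [[0, 0, 0], [0, 0, 0], 0]])

```text
time: 19.85
ee_pos: [0.4927, 0.262, 0.2376]
tcp_rot: [180.0, -0.1, -139.3]
wrist_force: [0.5, 1.2, -3.2]
opening: 0.0127
grasp_force: 78.5
```

```bash
python3 -c "
from h import *
st()"
```

```text
t 19.85 key yaw 40.73 socket [0.5605 0.3204] height 0.0245 F [ 0.5  1.2 -3.2] M [-0.03  0.11  0.03]
```

Request:
servo_tool(moves=[[[0, 0, 0], [0, 0, 0.004], 0], [[0, 0, 0], [0, 0, 0.004], 0], [[0, 0, 0], [0, 0, 0.004], 0], [[0, 0, 0], [0, 0, 0.005], 0], [[0, 0, 0], [0, 0, 0.005], 0], [[0, 0, 0], [0, 0, 0], 0]])

```text
time: 20.45
ee_pos: [0.4925, 0.2621, 0.2153]
tcp_rot: [180.0, -0.1, -139.3]
wrist_force: [0.1, -0.6, -2.1]
opening: 0.0123
grasp_force: 78.5
```

Request:
servo_tool(moves=[[[0, 0, -5.4], [-0.0004, -0.0084, 0], 0], [[0, 0, -5.4], [-0.0004, -0.0084, 0], 0], [[0, 0, -5.4], [-0.0004, -0.0084, 0], 0], [[0, 0, -5.4], [-0.0004, -0.0084, 0], 0], [[0, 0, -5.4], [-0.0004, -0.0084, 0], 0], [[0, 0, -5.4], [-0.0004, -0.0084, 0], 0], [[0, 0, -5.4], [-0.0004, -0.0084, 0], 0], [[0, 0, -5.4], [-0.0004, -0.0084, 0], 0], [[0, 0, -5.4], [-0.0004, -0.0084, 0], 0], [[0, 0, -4], [-0.0003, -0.0062, 0], 0], [[0, 0, 0], [0, 0, 0], 0]])

```text
time: 21.55
ee_pos: [0.5653, 0.232, 0.2159]
tcp_rot: [179.9, 0.1, -86.6]
wrist_force: [-4.3, 2.6, -3.4]
opening: 0.0125
grasp_force: 78.7
```

```bash
python3 -c "
from h import *
st()"
```

```text
t 21.55 key yaw 93.43 socket [0.56   0.3214] height 0.0028 F [-4.3  2.6 -3.4] M [0.66 0.9  0.3 ]
```

Request:
servo_tool(moves=[[[0, 0, 4], [-0.0005, 0.0062, 0], 0], [[0, 0, 4], [-0.0003, 0.0062, 0], 0], [[0, 0, 0], [0, 0, 0], 0], [[0, 0, 0], [0, 0, -0.004], 0], [[0, 0, 0], [0, 0, -0.008], 0], [[0, 0, 0], [0, 0, -0.012], 0], [[0, 0, 0], [0, 0, -0.012], 0], [[0, 0, 0], [0, 0, -0.006], 0], [[0, 0, 0], [0, 0, 0], 0]])

```text
time: 22.45
ee_pos: [0.5537, 0.2321, 0.2598]
tcp_rot: [-179.9, 0.1, -94.7]
wrist_force: [-0.0, 0.2, -2.9]
opening: 0.0121
grasp_force: 78.6
```

Request:
servo_tool(moves=[[[0, 0, 5], [-0.0003, 0.0078, 0], 0], [[0, 0, 5], [-0.0003, 0.0078, 0], 0], [[0, 0, 5], [-0.0003, 0.0078, 0], 0], [[0, 0, 5], [-0.0003, 0.0078, 0], 0], [[0, 0, 5], [-0.0003, 0.0078, 0], 0], [[0, 0, 5], [-0.0003, 0.0078, 0], 0], [[0, 0, 5], [-0.0003, 0.0078, 0], 0], [[0, 0, 5], [-0.0003, 0.0078, 0], 0], [[0, 0, 5], [-0.0003, 0.0078, 0], 0], [[0, 0, 0], [0, 0, 0], 0]])

```text
time: 23.45
ee_pos: [0.4916, 0.2634, 0.258]
tcp_rot: [180.0, -0.0, -139.7]
wrist_force: [0.5, 0.7, -2.6]
opening: 0.0127
grasp_force: 78.6
```

Request:
servo_tool(moves=[[[0, 0, 0], [0, 0, 0.008], 0], [[0, 0, 0], [0, 0, 0.006], 0], [[0, 0, 0], [0, 0, 0.004], 0], [[0, 0, 0], [0, 0, 0.003], 0], [[0, 0, 0], [0, 0, 0], 0]])

```text
time: 23.95
ee_pos: [0.492, 0.2627, 0.2367]
tcp_rot: [180.0, -0.0, -139.7]
wrist_force: [0.9, 0.1, -2.7]
opening: 0.0125
grasp_force: 78.6
```

```bash
python3 -c "
from h import *
st()"
```

```text
t 23.95 key yaw 40.33 socket [0.5602 0.3206] height 0.0236 F [ 0.9  0.1 -2.7] M [-0.02  0.08 -0.02]
```

Request:
servo_tool(moves=[[[0, 0, 0], [0, 0, 0.004], 0], [[0, 0, 0], [0, 0, 0.004], 0], [[0, 0, 0], [0, 0, 0.004], 0], [[0, 0, 0], [0, 0, 0.005], 0], [[0, 0, 0], [0, 0, 0.005], 0], [[0, 0, 0], [0, 0, 0], 0]])

```text
time: 24.55
ee_pos: [0.4918, 0.2628, 0.2143]
tcp_rot: [180.0, -0.1, -139.7]
wrist_force: [-0.5, 0.5, -2.5]
opening: 0.0124
grasp_force: 78.5
```

Request:
servo_tool(moves=[[[0, 0, -5], [-0.0003, -0.0078, 0], 0], [[0, 0, -5], [-0.0003, -0.0078, 0], 0], [[0, 0, 0], [0, 0, 0], 0]])

```text
time: 24.85
ee_pos: [0.5033, 0.2519, 0.2153]
tcp_rot: [180.0, 0.0, -129.6]
wrist_force: [-0.8, 4.1, -2.6]
opening: 0.0125
grasp_force: 78.6
```

```bash
python3 -c "
from h import *
st()"
```

```text
t 24.85 key yaw 50.39 socket [0.5604 0.3209] height 0.0022 F [-0.8  4.1 -2.6] M [0.57 0.28 0.22]
```

Request:
servo_tool(moves=[[[0, 0, -2], [0, -0.0031, 0], 0], [[0, 0, 0], [0, 0, 0], 0]])

```text
time: 25.05
ee_pos: [0.5054, 0.2503, 0.2153]
tcp_rot: [180.0, 0.0, -127.8]
wrist_force: [-0.6, 3.3, -3.4]
opening: 0.0126
grasp_force: 78.5
```

```bash
python3 -c "
from h import *
st()"
```

```text
t 25.05 key yaw 52.23 socket [0.5602 0.3211] height 0.0022 F [-0.6  3.3 -3.4] M [0.59 0.17 0.09]
```

Request:
servo_tool(moves=[[[0, 0, -2], [0, -0.0031, 0], 0], [[0, 0, 0], [0, 0, 0], 0]])

```text
time: 25.25
ee_pos: [0.5078, 0.2485, 0.2153]
tcp_rot: [180.0, 0.0, -125.8]
wrist_force: [-0.5, 4.1, -2.0]
opening: 0.0127
grasp_force: 78.5
```

```bash
python3 -c "
from h import *
st()"
```

```text
t 25.25 key yaw 54.24 socket [0.5601 0.3211] height 0.0022 F [-0.5  4.1 -2. ] M [0.69 0.15 0.13]
```

Request:
servo_tool(moves=[[[0, 0, -2], [0, -0.0031, 0], 0], [[0, 0, 0], [0, 0, 0], 0]])

```text
time: 25.45
ee_pos: [0.5103, 0.2467, 0.2153]
tcp_rot: [180.0, 0.0, -123.8]
wrist_force: [0.2, 5.8, -2.8]
opening: 0.0128
grasp_force: 78.5
```

```bash
python3 -c "
from h import *
st()"
```

```text
t 25.45 key yaw 56.24 socket [0.5601 0.3211] height 0.0022 F [ 0.2  5.8 -2.8] M [0.98 0.22 0.09]
```

Request:
servo_tool(moves=[[[0, 0, -2], [0, -0.0031, 0], 0], [[0, 0, 0], [0, 0, 0], 0]])

```text
time: 25.65
ee_pos: [0.5125, 0.2453, 0.2152]
tcp_rot: [179.9, 0.0, -121.8]
wrist_force: [-2.1, 7.4, -3.8]
opening: 0.0127
grasp_force: 78.6
```

```bash
python3 -c "
from h import *
st()"
```

```text
t 25.65 key yaw 58.24 socket [0.5597 0.3214] height 0.0021 F [-2.1  7.4 -3.8] M [ 1.33  0.52 -0.1 ]
```

Request:
servo_tool(moves=[[[0, 0, -2], [0, -0.0031, 0], 0], [[0, 0, 0], [0, 0, 0], 0]])

```text
time: 25.85
ee_pos: [0.5147, 0.244, 0.2152]
tcp_rot: [179.8, 0.0, -119.8]
wrist_force: [-6.0, 9.5, -2.5]
opening: 0.0126
grasp_force: 78.8
```

```bash
python3 -c "
from h import *
st()"
```

```text
t 25.85 key yaw 60.24 socket [0.5591 0.3217] height 0.0021 F [-6.   9.5 -2.5] M [ 1.68  1.15 -0.37]
```

The force shot up from about 57°, so the valve is at its stop. Next: back off into the free turn, set the key down, release and rise.

Request:
servo_tool(moves=[[[0, 0, 4], [-0.0001, 0.0062, 0.001], 0], [[0, 0, 4], [-0.0001, 0.0062, 0.001], 0], [[0, 0, 0], [0, 0, 0], 0], [[0, 0, 0], [0, 0, 0], 0]])

```text
time: 26.25
ee_pos: [0.5053, 0.2497, 0.2135]
tcp_rot: [-180.0, 0.0, -127.6]
wrist_force: [-0.2, 2.9, -3.3]
opening: 0.0123
grasp_force: 78.8
```

```bash
python3 -c "
from h import *
st()"
```

```text
t 26.25 key yaw 52.38 socket [0.5599 0.3206] height 0.0004 F [-0.2  2.9 -3.3] M [0.56 0.08 0.1 ]
```

Request:
servo_tool(force=20, moves=[[[0, 0, 0], [0, 0, 0], 10], [[0, 0, 0], [0, 0, 0], 20], [[0, 0, 0], [0, 0, 0], 30], [[0, 0, 0], [0, 0, 0], 45], [[0, 0, 0], [0, 0, 0], 45], [[0, 0, 0], [0, 0, 0], 45]])

```text
time: 26.85
ee_pos: [0.5053, 0.2495, 0.2134]
tcp_rot: [-180.0, 0.0, -127.7]
wrist_force: [-0.3, -0.1, 0.1]
opening: 0.0385
grasp_force: 0.0
```

Request:
servo_tool(moves=[[[0, 0, 0], [0, 0, -0.01], 45], [[0, 0, 0], [0, 0, -0.02], 45], [[0, 0, 0], [0, 0, -0.03], 45], [[0, 0, 0], [0, 0, -0.03], 45], [[0, 0, 0], [0.04, 0, -0.02], 45], [[0, 0, 0], [0.05, 0, 0], 45], [[0, 0, 0], [0.05, 0, 0], 45], [[0, 0, 0], [0.05, 0, 0], 45], [[0, 0, 0], [0.04, 0, 0], 45], [[0, 0, 0], [0, 0, 0], 45]])

```text
time: 27.85
ee_pos: [0.3622, 0.0651, 0.3256]
tcp_rot: [-179.8, 0.1, -127.8]
wrist_force: [1.0, -0.1, 0.5]
opening: 0.0384
grasp_force: 0.0
```

```bash
python3 - <<'E'
from h import *
to([.5,.2,.3])
for cam in("scene","top"):
    p,d=camera(cam); np.save(cam+"4.npy",d); cv2.imwrite(f"pics/{cam}4.png",p[:,:,::-1])
    for n in("key_grip","key_socket","cylinder","kidney_dish","pill_bottle","vial"): print(cam,n,[(round(r["score"],2),w(r["xyz"],cam).round(4)) for r in mark_of(n,cam)][:2])
    X,u,v=cloud(cam,d); m=(np.hypot(X[:,0]-.56,X[:,1]-.32)<.025)&(X[:,2]>.2)
    print("socket top z",np.percentile(X[m,2],[50,90,97]))
a=cv2.imread("pics/top4.png")[160:235,120:195]; b=cv2.imread("pics/scene4.png")[85:160,195:270]
cv2.imwrite("pics/fin.png",np.hstack([cv2.resize(i,(400,400),interpolation=cv2.INTER_CUBIC) for i in(a,b)]))
E
```

```text
t 27.85 pos [0.3622 0.0651 0.3256] rpy [-1.7984e+02  1.3000e-01 -1.2783e+02] q [ 10.2 -16.2   1.4 107.4  -0.  -42. ]
 shift tool [-0.191  -0.026   0.0261]
scene key_grip [(0.72, array([0.4993, 0.2522, 0.2212])), (0.72, array([0.5331, 0.2771, 0.2568]))]
scene key_socket [(0.64, array([0.5612, 0.3224, 0.2068])), (0.23, array([0.5624, 0.3154, 0.2064]))]
scene cylinder [(0.9, array([0.5584, 0.3184, 0.0013])), (0.61, array([0.4256, 0.0265, 0.0021]))]
scene kidney_dish [(0.65, array([0.4276, 0.0271, 0.0023]))]
scene pill_bottle []
scene vial [(0.71, array([ 0.3779, -0.1941, -0.0028]))]
socket top z [0.23654602 0.24309259 0.24524437]
top key_grip [(0.8, array([0.4954, 0.2569, 0.2188]))]
top key_socket [(0.96, array([0.5611, 0.3231, 0.2063]))]
top cylinder [(0.79, array([ 0.5581,  0.3226, -0.0023]))]
top kidney_dish [(0.86, array([0.426 , 0.0327, 0.0011]))]
top pill_bottle [(0.46, array([ 0.399 , -0.1351,  0.0021]))]
top vial [(0.51, array([ 0.3795, -0.1891, -0.0029]))]
socket top z [0.23852887 0.24427731 0.2453299 ]
```

View pics/fin.png

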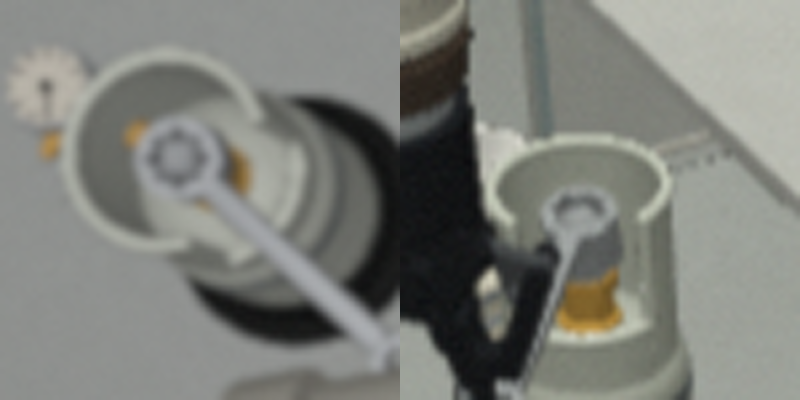

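The key sits on the square (left crop at (180,155)), drooping slightly in its play. The gripper is clear of it and the other things on the worktop are where they were.

```bash
python3 -c "
from workcell import *
print(job_done())"
```

```text
the job is handed in; nothing more can be done
None
```

I opened the valve to its stop in four settings of the key, left the key seated on the square with the arm clear, and handed the job in at about 28 s; I haven't seen the judge's result.

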